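Flip the specimen frame and hold it up to the lens with the cam crank

ROBOT

A 6-joint arm with a two-finger parallel gripper is mounted at the origin on the work surface. World frame = base frame: x ahead of the robot, y to its left, z up, the work surface at z = 0. Lengths are in m, angles in rad, forces in N, time in s.
With the tool pointing down it reaches from about 0.3 to 0.775 m from the base axis. Payload 14.6 kg.
Tool frame: the origin (TCP) lies between the finger pads; the fingertips stand 14 mm ahead of it and the grasp point (between the pads) lies 5 mm behind it; z points along the fingers, x is the direction in which the jaws open and shut, and the axes are right-handed (so a half turn about z gives the same grasp; the last joint's range is limited). The gripper opens to 94 mm and grips with 3 to 60 N. Pads are 16 mm wide; open, the fingers measure 119 mm over their backs; the gripper's body (75 mm by 177 mm) begins 78 mm behind the grasp point.
Start: joints at [-1.286, 0.3, 1.521, -0, 1.321, -0.067], TCP at [0.19, -0.516, 0.219] pointing down, gripper open.
Joint ranges: [-3.03, 3.03], [-0.79, 2.21], [0.23, 2.52], [-1.04, 4.18], [0, 3.07], [-2.55, 2.55]. Speed limits (rad/s): [2.22, 2.22, 2.57, 3.14, 3.14, 3.14].

INTERFACE

Orientations are given as [roll, pitch, yaw] about the fixed x, y, z axes, in that order (R = Rz(yaw) Ry(pitch) Rx(roll)).
In Python, from workcell import bot, vision, workorder gives the robot as it stands.
- The arm moves only by the tool drive_tool, never from a script. Its argument "series" is a list of rows, each a list of 3 entries, a list of its own where there are three numbers: the finger opening in m, from 0 to 0.094, then the shift along the world's x, y, z in m, then the turn, a rotation vector about the world's x, y, z in rad. In form: [[gripper, [tx, ty, tz], [wx, wy, wz]], ...]. A call has exactly 8 rows; each row is the pose to reach, as a shift and turn from the pose measured when the call began; what a row does not reach only later rows make up. A row lasts 1/10 s, in which the tool goes at most 50 mm and 8.59 degrees, less where a joint would pass 70% of its speed; a pose out of reach is approached as far as the arm can. A call with a gripper value outside its range is refused whole. The fingers move at their own pace and stop on an object; "grip_force" is the grip in N (left out, the last holds). Time passes only in rows, so rows that repeat a pose let the fingers close, or fill a call up. It gives the time, the measured TCP pose, the force and the opening at its end, in the units of the state.
- bot.state(): the state, without advancing time (a new reading comes with each control period).
- vision.grab_frame(name): name is "scene" or "top" or "wrist"; returns a dict with "img" (420x560x3 uint8, red, green, blue), "vfov" (degrees; the focal length in pixels is half the picture's height over the tangent of half this angle, whatever the lens; pixels are square), "cx", "cy" (the principal point, pixels), "k1" (the pictures are not rectified: a ray, as slopes to the right and down, at radius r is drawn at 1 + k1 r^2 times it, then the intrinsics apply), "world_to_cam" (4x4, takes a point from world to camera coordinates); the wrist camera has in their place "hand_eye" (4x4, takes a point from camera to tool coordinates, whose origin is the TCP and whose axes are the tool frame's). Camera axes: x right, y down, z forward; pixel columns grow to the right and rows downward; lengths in m; the calibration is good to about 2 mm. A picture is of the moment at which its call begins: read the wrist's pose just before it. There is no depth.
- workorder.finish_job(): hands the job in, once; it reports no verdict.
The state is a dict: "time": time; "joint_pos": joint angles; "dq": joint speeds; "tau": joint torques, N m; "ee_pos": TCP position; "ee_rot": TCP orientation; "ft_force": force on the tool from outside, world axes, zero at the start; "wrist_torque": the same for the moment, N m; "opening": finger opening in m.
Only numpy, scipy, OpenCV 4.12 (cv2) and the standard library are available. Lean on these libraries where they do the work, as an engineer would, in place of code of your own. Each camera call takes 0.05 s, during which the arm holds its last target.

TASK

On the small specimen lift, flip the hinged specimen frame (the flat plate with a bar to hold it by) right over, so that it lies flat on the other half of the stage with the glass slide facing up, and let go of it. Then use the gripper to swing the eccentric crank with the black handle up until it stands straight up, where the stage is at its highest, and finish while still holding it there: the crank springs back if let go. Leave the other things on the bench where they are.

Things in the scene. Friction and masses are not known exactly. Their poses are not given: they have to be found in the camera images.
- stand: The specimen lift, fixed to the bench: grey base 100 (x) x 150 (y) x 26 mm, aluminium stage above it (90 x 132 mm, top 67 mm above the bench when down). Origin: centre of the base's underside, on the bench; z up; yaw varies within 0.35 rad. Its +x side, with the crank, faces away from the robot.
- hinge (a point): Middle of the frame's hinge line, which runs along the stand's x at stand x 0, y 0, 74 mm above the bench (stage down); it rises with the stage.
- axis (a point): Point on the crank's axis, which runs along the stand's x at stand y 0, 45 mm above the bench; this point is at stand x 52 mm.
- lens (a point): Middle of the black side-looking lens on a post on the stand's robot side: 32 mm across, stand x -86 to -49, y 16 to 48 mm, top 104 mm above the bench; fixed, stay clear.
- flip (a joint): Angle (rad) of the specimen frame. 0: flat on the stage's -y half, glass slide underneath; 1.57 upright; 3.14 flat on the +y half, slide up (end stop). The hinge is stiff (0.12 N m): the frame stays where it is left; starts at 0 to 0.6. Plate 84 x 58 x 6 mm reaching 70 mm from the hinge line, two arms (stand x -34 and +34 mm, 6 mm thick) go out to the bar.
- bail (a point): Steel bar to flip the frame by: round, 10 mm diameter, 84 mm long, along the stand's x, 130 mm from the hinge line. This point: its middle. 55 mm free between bar and plate, 62 mm between the arms: it can be held from above all the way over, turning between the fingers. At frame angle a (stage down): stand x 0, y = -130 cos a, z = 74 + 130 sin a mm.
- crank (a joint): Angle (rad) of the eccentric crank. 0: crank arm level, pointing to the stand's -y (rest, against a stop); 1.571: straight up, highest lift; beyond it the stage sinks again; stop at 2.4. A spring pulls it back to 0 with up to about 0.4 N m (5 N at the handle); it must be held.
- handle (a point): The crank's handle: black round bar, 14 mm diameter, 66 mm long, along the stand's x. This point: its middle, 80 mm from the crank's axis: at crank angle b at stand x 111, y = -80 cos b, z = 45 + 80 sin b mm. Steel crank arm (16 mm wide) at its inner end, stand x 70 to 78 mm. It can be held from above at all angles, turning between the fingers.
- lift (a joint): Rise of the stage (m): 0 down, 0.0145 at the crank's highest point, less on either side of it. The frame rides on the stage.
- dish: closed round glass dish, 92 mm across, 18 mm high, loose. Bystander, leave it where it is. Origin: centre of its underside
- dropper: small amber dropper bottle with black cap, 34 mm across, 75 mm high, loose. Bystander, leave it where it is. Origin: centre of its underside
- slidebox: flat grey slide box 92 x 72 x 32 mm, loose. Bystander, leave it where it is. Origin: centre of its underside
- tweezers: steel tweezers lying flat, 110 mm long, 5 mm high, loose. Bystander, leave it where it is. Origin: centre of its underside
- objective: steel microscope objective standing on its wide end, 34 mm across, 50 mm high, loose. Bystander, leave it where it is. Origin: centre of its underside
- coverbox: small clear box with white lid, 53 x 53 x 33 mm, loose. Bystander, leave it where it is. Origin: centre of its underside
- beaker: small open glass beaker, 60 mm across, 70 mm high, loose. Bystander, leave it where it is. Origin: centre of its underside

How it is judged:
By the outcome, as a careful person would: the job done as asked, in the order asked, and still so for the second after the job is handed in, while the arm keeps its last pose, push and grip.
It also fails if it takes over 59 s, if anything falls off the work surface, if the arm or the gripper's body presses on something with over 40 N, if the wrist force passes 120 N, or if a joint passes its speed limit or range.

## Working session

There is one attempt and no reset: what is moved stays moved. The work goes in short steps, Python scripts to look and compute and a tool call to move; the robot and the scene stay as the last step left them, time stands still between calls to the robot, and variables do not carry over. Pictures are saved under pics/ and viewed, and the job is handed in when it is done.

Besides the shell and the picture viewer there is one more tool, called after ">>>" as name(argument=value, ...) on one line, values as JSON. drive_tool: Moves the arm, as the interface text tells. Its arguments: {"type":"object","properties":{"series":{"type":"array"},"grip_force":{"type":"number"}},"required":["series"]}

```bash
mkdir -p pics; ls; python3 - <<'E'
from workcell import bot, vision
import cv2
print(bot.state())
for n in ["scene","top","wrist"]:
    f=vision.grab_frame(n); cv2.imwrite(f"pics/{n}0.png",f["img"][:,:,::-1])
    print(n,{k:(v.tolist() if hasattr(v,'tolist') else v) for k,v in f.items() if k!="img"})
E
```

```text
pics
{'time': 0.0, 'joint_pos': array([-1.28561223e+00,  3.00481767e-01,  1.52158207e+00, -9.17497067e-06,
        1.32068080e+00, -6.65675454e-02]), 'dq': array([ 0.00037085, -0.00020129,  0.00119331,  0.00014806, -0.00212373,
        0.00066672]), 'tau': array([-7.82476745e-04, -5.31814992e+01, -3.52735662e+01,  7.07678357e-02,
        2.43098818e-02, -8.69456562e-05]), 'ee_pos': array([ 0.18944194, -0.51608615,  0.21888005]), 'ee_rot': array([-3.14152489e+00,  1.15001889e-03, -1.21904237e+00]), 'ft_force': array([-1.28986683,  0.07438737,  0.35804526]), 'wrist_torque': array([-0.01805881,  0.01370458, -0.0016268 ]), 'opening': 0.09408681334303458}
scene {'vfov': 43.818060209551824, 'cx': 286.8601065713991, 'cy': 210.96713126813853, 'k1': -0.014596813359703996, 'world_to_cam': [[-0.7632251835060816, 0.6461322534707952, 0.0006559625450754008, 0.3791430900410865], [0.5140871331479201, 0.6078650376782216, -0.6051566041118669, -0.2985734186845376], [-0.391409937014712, -0.4615335383189464, -0.7961061827500983, 1.8455529039017813], [0.0, 0.0, 0.0, 1.0]]}
top {'vfov': 42.814745277814964, 'cx': 274.82903572521036, 'cy': 211.27871159762307, 'k1': 0.062229726879538164, 'world_to_cam': [[0.0071307165845272726, -0.999971077708899, 0.0026451137393502387, 0.08084403016740417], [-0.9886990114761244, -0.007446398414878855, -0.1497291416417704, 0.6169185869498007], [0.14974450770270548, -0.0015475452658455077, -0.9887235141921753, 1.1681694619092315], [0.0, 0.0, 0.0, 1.0]]}
wrist {'vfov': 62.593404857106066, 'cx': 278.2583969369751, 'cy': 207.52163144677215, 'k1': -0.018488860081337263, 'hand_eye': [[0.999999725789914, -0.0006990757135654043, -0.0002443629292619674, 0.0010256976168651066], [0.0007362019827086478, 0.9741630807543407, 0.2258445263933806, -0.06508800679719526], [8.016692054871736e-05, -0.22584464436500698, 0.974163328289926, -0.16525818208178522], [0.0, 0.0, 0.0, 1.0]]}
```

View pics/scene0.png

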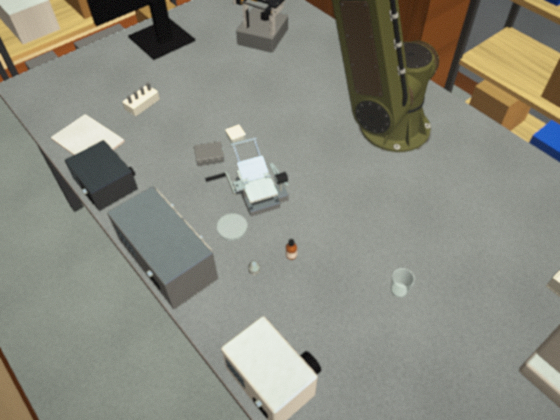

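View pics/top0.png

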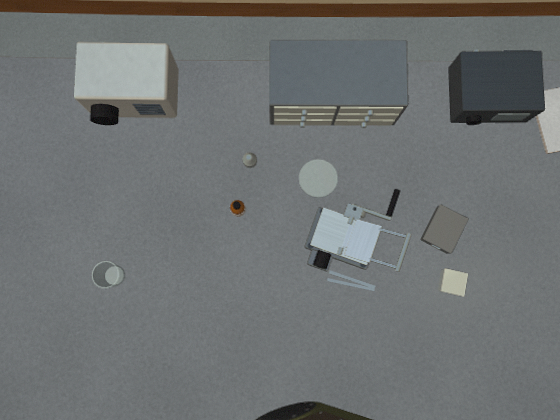

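View pics/wrist0.png

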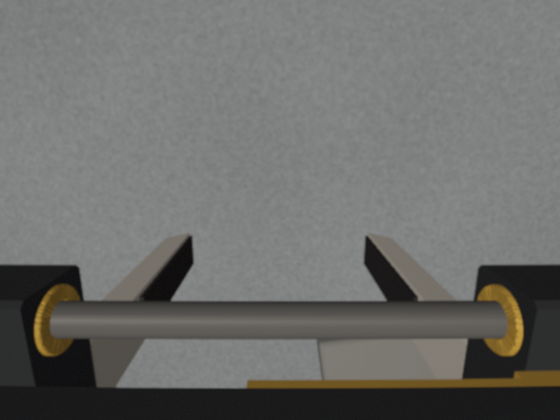

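The top view shows the lift around (345,240), the bail near (402,252), the black handle near (393,203) and the lens at (321,260). I'll zoom in next.

```bash
cat > h.py <<'E'
import numpy as np, cv2
from workcell import bot, vision
from scipy.spatial.transform import Rotation as R
def K(f):
    F=f["img"].shape[0]/2/np.tan(np.radians(f["vfov"])/2)
    return F
def w2c(f,st=None):
    if "world_to_cam" in f: return np.array(f["world_to_cam"])
    T=np.eye(4); T[:3,:3]=R.from_euler('xyz',st["ee_rot"]).as_matrix(); T[:3,3]=st["ee_pos"]
    return np.linalg.inv(T@np.array(f["hand_eye"]))
def proj(f,P,st=None):
    W=w2c(f,st); p=W[:3,:3]@np.asarray(P,float)+W[:3,3]; s=p[:2]/p[2]
    s=s*(1+f["k1"]*(s@s)); return s*K(f)+[f["cx"],f["cy"]]
def ray(f,uv,st=None):
    d=(np.asarray(uv,float)-[f["cx"],f["cy"]])/K(f); s=d.copy()
    for _ in range(20): s=d/(1+f["k1"]*(s@s))
    W=w2c(f,st); Rm=W[:3,:3]; o=-Rm.T@W[:3,3]; v=Rm.T@np.array([s[0],s[1],1]); return o,v/np.linalg.norm(v)
def onz(f,uv,z,st=None):
    o,v=ray(f,uv,st); return o+v*(z-o[2])/v[2]
def crop(f,name,x0,y0,x1,y1,k):
    c=f["img"][y0:y1,x0:x1,::-1]; cv2.imwrite("pics/"+name,cv2.resize(c,None,fx=k,fy=k,interpolation=cv2.INTER_CUBIC))
E
python3 - <<'E'
from h import *
f=vision.grab_frame("top"); crop(f,"topc.png",290,180,430,300,5)
g=vision.grab_frame("scene"); crop(g,"scenec.png",190,125,300,220,7)
E
```

```text
(no output)
```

View pics/topc.png

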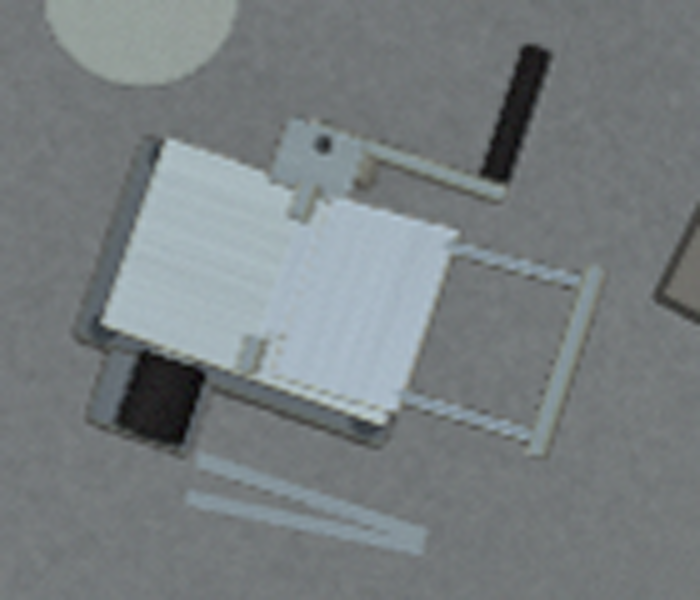

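View pics/scenec.png

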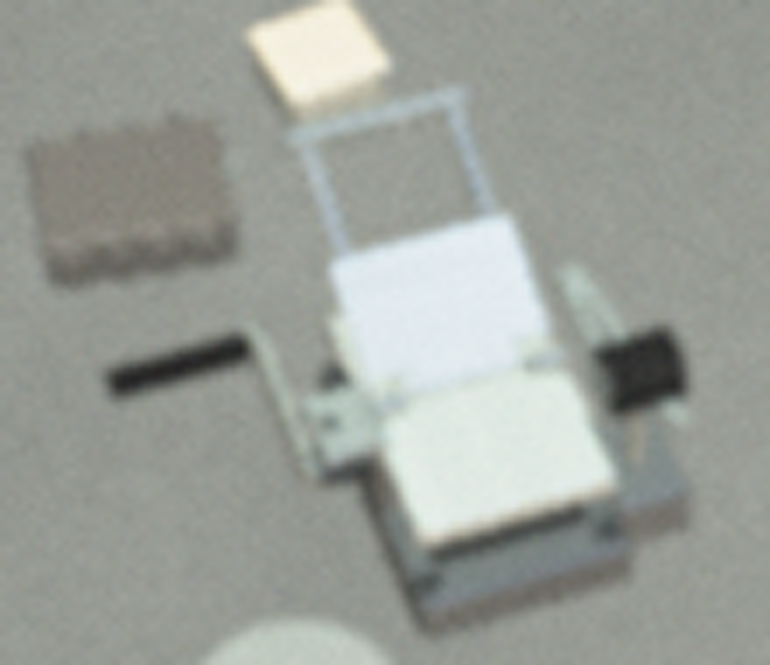

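The close-ups show the bail ends, handle ends and stage edges clearly. I'll triangulate them.

```bash
cat > loc.py <<'E'
from h import *
def tri(f,u,g,v):
    o1,d1=ray(f,u); o2,d2=ray(g,v)
    A=np.stack([d1,-d2],1); t=np.linalg.lstsq(A,o2-o1,rcond=None)[0]
    p,q=o1+t[0]*d1,o2+t[1]*d2; return (p+q)/2,np.linalg.norm(p-q)
def cv(n,x,y): return ((290+(x+.5)/5-.5,180+(y+.5)/5-.5) if n=='t' else (190+(x+.5)/7-.5,125+(y+.5)/7-.5))
E
python3 - <<'E'
from loc import *
f=vision.grab_frame("top"); g=vision.grab_frame("scene")
P={'bail+':((594,272),(298,135)),'bail-':((541,446),(460,97)),'hand+':((537,50),(113,382)),'hand-':((497,180),(247,347)),
'plate_c+':((455,236),(335,262)),'plate_c-':((388,412),(507,216)),'stage++':((165,140),(430,548)),'stage-+':((103,328),(612,486))}
X={}
for k,(a,b) in P.items():
    X[k],e=tri(f,cv('t',*a),g,cv('s',*b)); print(k,X[k].round(4),round(e,4))
b=X['bail+']-X['bail-'];h=X['hand+']-X['hand-']
print(np.linalg.norm(b),np.linalg.norm(h),np.arctan2(b[1],b[0]),np.arctan2(h[1],h[0]))
from scipy.optimize import least_squares
def S(p,q):
    c,s=np.cos(p[2]),np.sin(p[2]); return np.array([p[0]+c*q[0]-s*q[1],p[1]+s*q[0]+c*q[1],q[2]])
def model(p):
    a=p[3];ca,sa=np.cos(a),np.sin(a)
    return {'bail+':(.042,-.130*ca,.074+.130*sa),'bail-':(-.042,-.130*ca,.074+.130*sa),'hand+':(.144,-.08,.045),'hand-':(.078,-.08,.045),'stage++':(.045,.066,.067),'stage-+':(-.045,.066,.067)}
def res(p):
    r=[]
    for k,q in model(p).items():
        w=S(p,q); r+=list(proj(f,w)-cv('t',*P[k][0]))+list(proj(g,w)-cv('s',*P[k][1]))
    return np.array(r)
s=least_squares(res,[.45,-.05,-.3,.2],loss='soft_l1'); print(s.x.round(4)); print(s.fun.reshape(-1,4).round(1))
p=s.x
for n,q in {'hinge':(0,0,.074),'bail':(0,-.13*np.cos(p[3]),.074+.13*np.sin(p[3])),'bailend':(0,.13,.074),'handle':(.111,-.08,.045),'handleup':(.111,0,.125),'lens':(-.0675,.032,.104)}.items(): print(n,S(p,q).round(4))
for n,uv,z in [('dish',(318,178),.018),('slidebox',(444,228),.032),('coverbox',(454,282),.033)]: print(n,onz(f,uv,z).round(3))
E
```

```text
bail+ [ 0.5569 -0.193   0.1293] 0.0027
bail- [ 0.4845 -0.1701  0.1236] 0.003
hand+ [ 0.668  -0.1919  0.0463] 0.0008
hand- [ 0.6085 -0.173   0.0427] 0.0013
plate_c+ [ 0.5758 -0.142   0.1019] 0.0002
plate_c- [ 0.501  -0.1125  0.1034] 0.0025
stage++ [ 0.6227 -0.0207  0.0557] 0.0038
stage-+ [0.5396 0.0054 0.0556] 0.0016
0.07615967597788573 0.06261118917871919 -0.30660891897814396 -0.30836390212210096
[ 0.5595 -0.0696 -0.3313  0.3965]
[[ 0.6 -0.9 -1.9  0.9]
 [-0.8  2.3  0.6 -0.7]
 [-0.2 -0.5 -0.5  0.5]
 [-1.   0.6  0.5 -0.3]
 [ 0.4 -0.5 -1.3 -2.6]
 [-0.3 -0.2  0.9 -2.2]]
hinge [ 0.5595 -0.0696  0.074 ]
bail [ 0.5205 -0.183   0.1242]
bailend [0.6018 0.0533 0.074 ]
handle [ 0.6384 -0.1814  0.045 ]
handleup [ 0.6645 -0.1057  0.125 ]
lens [ 0.5061 -0.0174  0.104 ]
dish [ 0.7   -0.015  0.018]
slidebox [ 0.583 -0.299  0.032]
coverbox [ 0.462 -0.316  0.033]
```

>>> drive_tool(series=[[0.06,[0.035,0.035,0.01],[0,0,-0.08]],[0.06,[0.07,0.07,0.02],[0,0,-0.16]],[0.06,[0.105,0.105,0.03],[0,0,-0.25]],[0.06,[0.14,0.14,0.04],[0,0,-0.34]],[0.06,[0.175,0.175,0.05],[0,0,-0.42]],[0.06,[0.21,0.21,0.06],[0,0,-0.5]],[0.06,[0.245,0.245,0.06],[0,0,-0.58]],[0.06,[0.27,0.27,0.06],[0,0,-0.66]]], grip_force=12)

```text
time: 1.15
ee_pos: [0.4611, -0.2441, 0.2798]
ee_rot: [-3.141, 0.0, -1.881]
ft_force: [-0.1, -1.0, -0.4]
opening: 0.0599
```

```bash
python3 - <<'E'
from h import *
s=bot.state(); f=vision.grab_frame("wrist"); cv2.imwrite("pics/w1.png",f["img"][:,:,::-1]); print(s["ee_pos"],s["ee_rot"],s["time"],s["joint_pos"])
E
```

```text
[ 0.46107923 -0.244071    0.27977969] [-3.14067635e+00  2.30081274e-04 -1.88116097e+00] 1.15 [-5.57283004e-01  1.95255312e-01  1.51092425e+00  4.51242478e-04
  1.43458083e+00  1.32381699e+00]
```

View pics/w1.png

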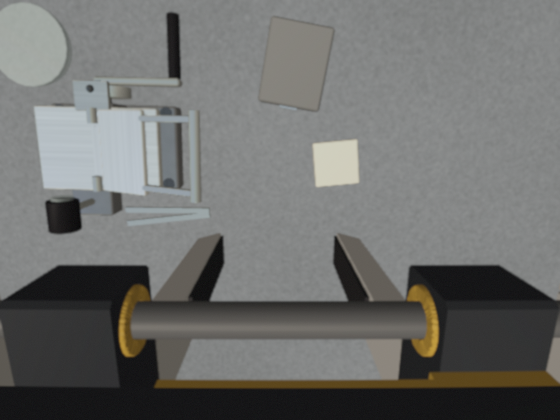

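The wrist view shows the whole lift. The bail runs vertically at (195,111)-(196,201), the handle at (173,14)-(175,78), the stage's left corners at (37,107) and (42,192), and the lens at (63,215). I'll zoom for sub-pixel points.

```bash
python3 - <<'E'
from h import *
f=cv2.imread("pics/w1.png"); c=f[0:240,20:220]; cv2.imwrite("pics/w1c.png",cv2.resize(c,None,fx=2.5,fy=2.5,interpolation=cv2.INTER_CUBIC)[:600])
g=cv2.cvtColor(f,cv2.COLOR_BGR2GRAY)
m=(g[0:90,150:200]<50).astype(np.uint8); ys,xs=np.nonzero(m); print("handle",xs.min()+150,xs.max()+150,ys.min(),ys.max(),cv2.minAreaRect(np.stack([xs+150,ys],1).astype(np.float32)))
for y in (130,155,180): print(y,g[y,185:206])
for x in (192,195,198): print(x,g[104:118,x],g[194:208,x])
E
```

```text
handle 167 179 13 77 ((173.46435546875, 45.01948165893555), (64.32112884521484, 10.883715629577637), 87.91743469238281)
130 [135 135 135 142 154 159 159 158 156 152 147 138 126 113 109 119 129 132
 133 134 136]
155 [137 136 135 137 142 154 159 160 158 156 151 141 130 117 109 115 130 138
 137 135 133]
180 [133 135 135 136 138 147 156 159 159 157 153 145 134 121 110 110 122 132
 136 138 139]
192 [134 133 135 137 136 137 147 155 157 157 157 157 157 157] [159 159 160 159 159 159 159 157 150 139 135 133 128 128]
195 [136 135 134 134 134 135 138 142 143 144 144 144 144 145] [155 155 156 155 155 155 155 157 156 144 136 133 129 129]
198 [134 135 135 135 135 132 123 116 113 112 112 113 112 110] [122 122 123 123 123 123 123 125 130 136 139 138 132 131]
```

View pics/w1c.png

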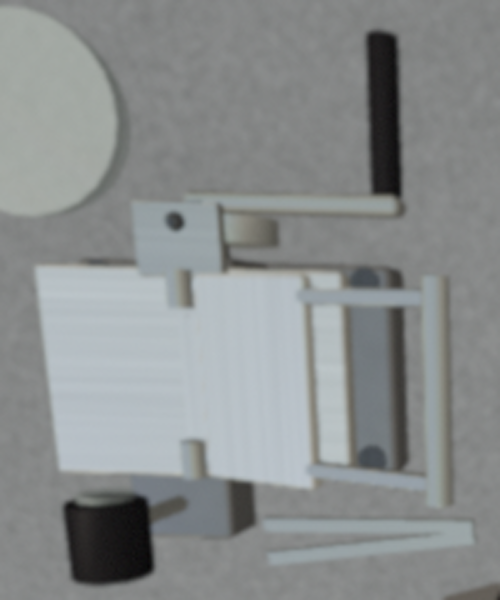

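```bash
cat > fit.py <<'E'
from loc import *
from scipy.optimize import least_squares
f=vision.grab_frame("top"); g=vision.grab_frame("scene")
w=vision.grab_frame("wrist"); st=bot.state()
P={'bail+':((594,272),(298,135),(193.7,110)),'bail-':((541,446),(460,97),(196,202.5)),'hand+':((537,50),(113,382),(172.3,13.5)),'hand-':((497,180),(247,347),(174.6,77.5)),
'stage++':((165,140),None,(34.4,106.3)),'stage-+':((103,328),None,(43.8,188.2)),'stage+-':(None,None,(156.8,108.3)),'stage--':(None,None,(160.8,185))}
def S(p,q):
    c,s=np.cos(p[2]),np.sin(p[2]); return np.array([p[0]+c*q[0]-s*q[1],p[1]+s*q[0]+c*q[1],q[2]])
def model(p):
    a=p[3];ca,sa=np.cos(a),np.sin(a)
    return {'bail+':(.042,-.130*ca,.074+.130*sa),'bail-':(-.042,-.130*ca,.074+.130*sa),'hand+':(.144,-.08,.045),'hand-':(.078,-.08,.045),'stage++':(.045,.066,.067),'stage-+':(-.045,.066,.067),'stage+-':(.045,-.066,.067),'stage--':(-.045,-.066,.067)}
def res(p,det=False):
    r=[]
    for k,q in model(p).items():
        X=S(p,q); a,b,c=P[k]
        for ff,uv,s_ in ((f,a and cv('t',*a),None),(g,b and cv('s',*b),None),(w,c,st)):
            if uv is None: continue
            e=proj(ff,X,s_)-uv
            if det: print(k,e.round(1))
            r+=list(e)
    return np.array(r)
s=least_squares(res,[.45,-.05,-.3,.2],loss='soft_l1'); p=s.x; print(p.round(4)); res(p,True)
for n,q in {'hinge':(0,0,.074),'bail':(0,-.13*np.cos(p[3]),.074+.13*np.sin(p[3])),'bailend':(0,.13,.074),'handle':(.111,-.08,.045),'handleup':(.111,0,.125),'lens':(-.0675,.032,.104)}.items(): print(n,S(p,q).round(4))
E
python3 fit.py
```

```text
[ 0.5588 -0.0725 -0.3321  0.4086]
bail+ [ 1.9 -0.6]
bail+ [-2.2  0.1]
bail+ [-0.2 -0.2]
bail- [0.5 2.5]
bail- [ 0.3 -1.5]
bail- [ 0.  -0.6]
hand+ [ 1.1 -0.1]
hand+ [-0.9 -0.2]
hand+ [-0.1 -0.6]
hand- [0.3 0.9]
hand- [ 0.1 -0.9]
hand- [-0.1  1.1]
stage++ [ 1.7 -0.2]
stage++ [-1.7 -0.5]
stage-+ [1.  0.1]
stage-+ [-0.7  1.1]
stage+- [-0.5  0.1]
stage-- [-0.3  7.2]
hinge [ 0.5588 -0.0725  0.074 ]
bail [ 0.5199 -0.1853  0.1257]
bailend [0.6012 0.0504 0.074 ]
handle [ 0.6377 -0.1843  0.045 ]
handleup [ 0.6637 -0.1087  0.125 ]
lens [ 0.5054 -0.0202  0.104 ]
```

>>> drive_tool(series=[[0.045,[0.03,0.03,-0.02],[0,0,-0.02]],[0.045,[0.059,0.059,-0.04],[0,0,-0.02]],[0.045,[0.059,0.059,-0.08],[0,0,-0.02]],[0.045,[0.059,0.059,-0.12],[0,0,-0.02]],[0.045,[0.059,0.059,-0.15],[0,0,-0.02]],[0.045,[0.059,0.059,-0.159],[0,0,-0.02]],[0.045,[0.059,0.059,-0.159],[0,0,-0.02]],[0.045,[0.059,0.059,-0.159],[0,0,-0.02]]])

```text
time: 2.15
ee_pos: [0.5191, -0.1877, 0.1218]
ee_rot: [-3.14, -0.0, -1.897]
ft_force: [-0.1, 0.2, -0.6]
opening: 0.0448
```

```bash
python3 - <<'E'
from h import *
s=bot.state(); f=vision.grab_frame("wrist"); cv2.imwrite("pics/w2.png",f["img"][:,:,::-1]); print(s["ee_pos"],s["ee_rot"],s["time"],s["ft_force"])
E
```

```text
[ 0.51912276 -0.18773279  0.12184065] [-3.13978953e+00 -5.73714506e-05 -1.89710889e+00] 2.15 [-0.10855078  0.18169782 -0.57390264]
```

View pics/w2.png

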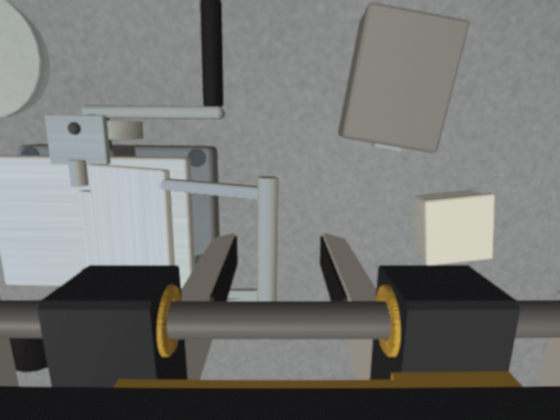

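The bar sits between the open fingers, at column 267 where the gap centre is about 279. I'll nudge toward it and close.

>>> drive_tool(series=[[0.045,[0.002,0.004,0],[0,0,0]],[0.045,[0.002,0.004,0],[0,0,0]],[0.0,[0.002,0.004,0],[0,0,0]],[0.0,[0.002,0.004,0],[0,0,0]],[0.0,[0.002,0.004,0],[0,0,0]],[0.0,[0.002,0.004,0],[0,0,0]],[0.0,[0.002,0.004,0],[0,0,0]],[0.0,[0.002,0.004,0],[0,0,0]]], grip_force=12)

```text
time: 3.0
ee_pos: [0.5214, -0.1828, 0.1217]
ee_rot: [-3.14, 0.001, -1.897]
ft_force: [2.9, 6.1, -3.8]
opening: 0.0093
```

```bash
python3 - <<'E'
from h import *
s=bot.state(); f=vision.grab_frame("wrist"); cv2.imwrite("pics/w3.png",f["img"][:,:,::-1]); print(s["ee_pos"],s["ee_rot"],s["time"],s["ft_force"],s["opening"])
# arc
p=s["ee_pos"]; h=np.array([.5588,-.0725]); yaw=-.332
u=np.array([np.sin(yaw),-np.cos(yaw)]) # stand -y dir
d=p[:2]-h; print("along -y",d@u,"along x",d@[np.cos(yaw),np.sin(yaw)],"z above hinge",p[2]+.005-.074, "r",np.hypot(d@u,p[2]-.069), np.arctan2(p[2]-.069,d@u))
E
```

```text
[ 0.52144482 -0.18281665  0.12165918] [-3.13959280e+00  1.38341345e-03 -1.89691011e+00] 3.0 [ 2.93160632  6.10317677 -3.78679971] 0.009278685982523458
along -y 0.11646785435664811 along x 0.0006406958800594803 z above hinge 0.052659182308998895 r 0.12781921052757986 0.42462789608832713
```

View pics/w3.png

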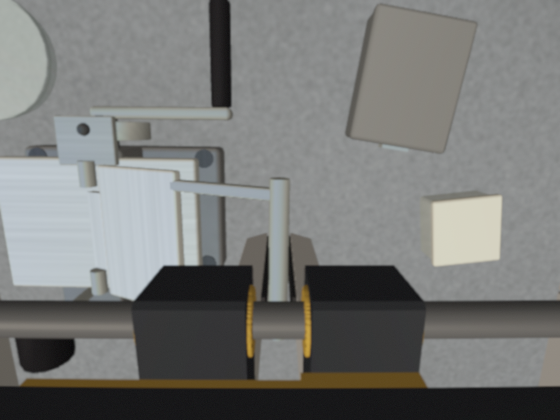

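The bar is gripped (opening 9.3 mm). The force is a light radial pull, so the hinge is a few mm further in than estimated. I'll compute the arc steps.

```bash
cat > arc.py <<'E'
import sys,numpy as np
R,a0,a1=map(float,sys.argv[1:4]); yaw=-.332
v=np.array([-np.sin(yaw),np.cos(yaw)])
for a in np.linspace(a0,a1,9)[1:]:
    t=R*(np.cos(a0)-np.cos(a)); print([*(v*t).round(4).tolist(),round(R*(np.sin(a)-np.sin(a0)),4)])
E
python3 arc.py .13 .412 .95
```

```text
[0.0012, 0.0036, np.float64(0.0079)]
[0.0026, 0.0076, np.float64(0.0155)]
[0.0042, 0.0121, np.float64(0.0228)]
[0.0059, 0.0171, np.float64(0.0298)]
[0.0078, 0.0225, np.float64(0.0364)]
[0.0098, 0.0284, np.float64(0.0426)]
[0.0119, 0.0346, np.float64(0.0484)]
[0.0142, 0.0411, np.float64(0.0537)]
```

>>> drive_tool(series=[[0,[0.0015,0.0045,0.0075],[0,0,0]],[0,[0.003,0.0085,0.015],[0,0,0]],[0,[0.0045,0.013,0.0225],[0,0,0]],[0,[0.006,0.018,0.0295],[0,0,0]],[0,[0.008,0.0235,0.036],[0,0,0]],[0,[0.01,0.029,0.042],[0,0,0]],[0,[0.012,0.035,0.048],[0,0,0]],[0,[0.0145,0.0415,0.0535],[0,0,0]]])

```text
time: 3.85
ee_pos: [0.536, -0.1428, 0.1769]
ee_rot: [-3.138, -0.001, -1.898]
ft_force: [-5.9, -7.5, 10.5]
opening: 0.0095
```

```bash
cat > est.py <<'E'
from h import *
s=bot.state(); p=s["ee_pos"]; h=np.array([.5588,-.0725]); yaw=-.332
u=np.array([np.sin(yaw),-np.cos(yaw)]); d=p[:2]-h; F=s["ft_force"]
print(s["time"],p.round(4),s["ee_rot"].round(3),"open",round(s["opening"],4))
print("-y",d@u,"x",d@[np.cos(yaw),np.sin(yaw)],"z",p[2]-.069,"F(-y,x,z)",F[:2]@u,F[:2]@[np.cos(yaw),np.sin(yaw)],F[2],"r,a",np.hypot(d@u,p[2]-.069),np.arctan2(p[2]-.069,d@u))
E
python3 est.py
```

```text
3.85 [ 0.536  -0.1428  0.1769] [-3.138e+00 -1.000e-03 -1.898e+00] open 0.0095
-y 0.07386313128885937 x 0.0013121439651681065 z 0.10792179050235201 F(-y,x,z) 8.993918585748514 -3.150497902399372 10.525078809596767 r,a 0.13077796079243945 0.9706078687475871
```

```bash
python3 arc.py .1305 .927 1.6
```

```text
[0.0029, 0.0086, np.float64(0.0062)]
[0.0061, 0.0176, np.float64(0.0116)]
[0.0093, 0.027, np.float64(0.0163)]
[0.0127, 0.0367, np.float64(0.02)]
[0.0161, 0.0467, np.float64(0.0229)]
[0.0196, 0.057, np.float64(0.0249)]
[0.0232, 0.0673, np.float64(0.0259)]
[0.0268, 0.0777, np.float64(0.0261)]
```

>>> drive_tool(series=[[0,[0.003,0.0085,0.007],[0,0,0]],[0,[0.006,0.0175,0.0125],[0,0,0]],[0,[0.0095,0.027,0.017],[0,0,0]],[0,[0.0125,0.0365,0.021],[0,0,0]],[0,[0.016,0.0465,0.024],[0,0,0]],[0,[0.0195,0.057,0.026],[0,0,0]],[0,[0.023,0.067,0.027],[0,0,0]],[0,[0.027,0.0775,0.027],[0,0,0]]])

```text
time: 4.65
ee_pos: [0.5632, -0.0643, 0.204]
ee_rot: [-3.138, -0.001, -1.898]
ft_force: [0.2, -2.1, 0.9]
opening: 0.0094
```

```bash
python3 est.py
```

```text
4.65 [ 0.5632 -0.0643  0.204 ] [-3.138e+00 -1.000e-03 -1.898e+00] open 0.0094
-y -0.009200768626644025 x 0.0015086421733819261 z 0.13504553093603336 F(-y,x,z) 1.9209493006047231 0.8851447643526136 0.9239344993336813 r,a 0.13535859621433793 1.6388220659179331
```

```bash
python3 arc.py .130 1.605 2.35;echo; python3 arc.py .130 2.35 3.1
```

```text
[0.0039, 0.0114, np.float64(-0.001)]
[0.0078, 0.0227, np.float64(-0.0031)]
[0.0116, 0.0337, np.float64(-0.0063)]
[0.0153, 0.0444, np.float64(-0.0105)]
[0.0189, 0.0547, np.float64(-0.0158)]
[0.0222, 0.0645, np.float64(-0.0221)]
[0.0254, 0.0737, np.float64(-0.0293)]
[0.0283, 0.0822, np.float64(-0.0374)]

[0.0027, 0.0078, np.float64(-0.009)]
[0.0051, 0.0148, np.float64(-0.0186)]
[0.0072, 0.0209, np.float64(-0.029)]
[0.009, 0.026, np.float64(-0.0399)]
[0.0104, 0.0302, np.float64(-0.0512)]
[0.0115, 0.0333, np.float64(-0.063)]
[0.0122, 0.0354, np.float64(-0.075)]
[0.0126, 0.0364, np.float64(-0.0871)]
```

>>> drive_tool(series=[[0,[0.004,0.0115,-0.001],[0,0,0]],[0,[0.008,0.0225,-0.003],[0,0,0]],[0,[0.0115,0.0335,-0.0065],[0,0,0]],[0,[0.0155,0.0445,-0.0105],[0,0,0]],[0,[0.019,0.0545,-0.016],[0,0,0]],[0,[0.022,0.0645,-0.022],[0,0,0]],[0,[0.0255,0.0735,-0.0295],[0,0,0]],[0,[0.0285,0.082,-0.0375],[0,0,0]]])

```text
time: 5.45
ee_pos: [0.5919, 0.0185, 0.1658]
ee_rot: [-3.138, -0.001, -1.898]
ft_force: [0.8, -2.6, -0.6]
opening: 0.0096
```

```bash
python3 est.py
```

```text
5.45 [0.5919 0.0185 0.1658] [-3.138e+00 -1.000e-03 -1.898e+00] open 0.0096
-y -0.09677040737093696 x 0.001598913220537742 z 0.09678076541316871 F(-y,x,z) 2.1825080673007387 1.5804653296137103 -0.5725753046427763 r,a 0.13686134697823152 2.356140974411103
```

>>> drive_tool(series=[[0,[0.0025,0.0075,-0.009],[0,0,0]],[0,[0.005,0.0145,-0.0185],[0,0,0]],[0,[0.007,0.0205,-0.029],[0,0,0]],[0,[0.009,0.0255,-0.04],[0,0,0]],[0,[0.0105,0.03,-0.051],[0,0,0]],[0,[0.0115,0.033,-0.063],[0,0,0]],[0,[0.012,0.035,-0.075],[0,0,0]],[0,[0.0125,0.036,-0.087],[0,0,0]]])

```text
time: 6.25
ee_pos: [0.6039, 0.0534, 0.0775]
ee_rot: [-3.139, -0.004, -1.898]
ft_force: [-3.3, -14.7, 14.2]
opening: 0.0093
```

```bash
python3 est.py
```

```text
6.25 [0.6039 0.0534 0.0775] [-3.139 -0.004 -1.898] open 0.0093
-y -0.13371098856483407 x 0.0016447529121325854 z 0.00846767382784383 F(-y,x,z) 14.99292262920559 1.7247615857315466 14.204328529596276 r,a 0.13397884147521183 3.0783489267475628
```

>>> drive_tool(series=[[0,[0,-0.001,-0.001],[0,0,0]],[0,[0,-0.001,-0.002],[0,0,0]],[0,[0,-0.001,-0.003],[0,0,0]],[0,[0,-0.001,-0.003],[0,0,0]],[0,[0,-0.001,-0.003],[0,0,0]],[0,[0,-0.001,-0.003],[0,0,0]],[0,[0,-0.001,-0.003],[0,0,0]],[0,[0,-0.001,-0.003],[0,0,0]]])

```text
time: 7.05
ee_pos: [0.6041, 0.053, 0.0754]
ee_rot: [-3.138, -0.003, -1.898]
ft_force: [-5.8, 1.5, 15.0]
opening: 0.0096
```

```bash
python3 est.py; python3 - <<'E'
from h import *
f=vision.grab_frame("top"); crop(f,"top5.png",250,150,430,300,4)
f=vision.grab_frame("scene"); crop(f,"sc5.png",190,100,330,240,4)
E
```

```text
7.05 [0.6041 0.053  0.0754] [-3.138e+00 -3.000e-03 -1.898e+00] open 0.0096
-y -0.13345286638170684 x 0.001951418204643184 z 0.006399186989711272 F(-y,x,z) 0.47532021358218746 -5.944902128450821 15.021806300476454 r,a 0.13360620172590412 3.0936784394644037
```

View pics/sc5.png

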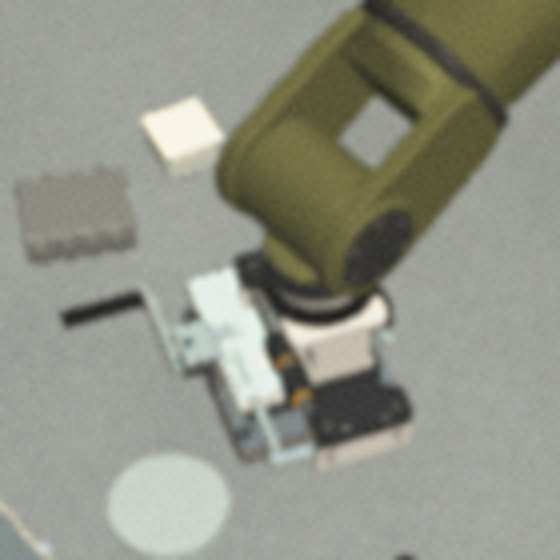

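Force is rising as if at the end stop. I'll release, lift clear and look.

>>> drive_tool(series=[[0,[0,0,-0.003],[0,0,0]],[0,[0,0,-0.003],[0,0,0]],[0,[0,0,-0.003],[0,0,0]],[0.04,[0,0,-0.003],[0,0,0]],[0.04,[0,0,-0.003],[0,0,0]],[0.04,[0,0,-0.003],[0,0,0]],[0.04,[0,0,0.03],[0,0,0]],[0.04,[0,0,0.06],[0,0,0]]])

```text
time: 7.95
ee_pos: [0.6037, 0.0532, 0.1354]
ee_rot: [-3.14, -0.003, -1.898]
ft_force: [-0.7, 0.6, 1.1]
opening: 0.0398
```

>>> drive_tool(series=[[0.045,[0.0,-0.02,0.04],[0,0,0]],[0.045,[0.0,-0.05,0.08],[0,0,0]],[0.045,[-0.03,-0.08,0.1],[0,0,0]],[0.045,[-0.06,-0.11,0.1],[0,0,0]],[0.045,[-0.08,-0.15,0.1],[0,0,0]],[0.045,[-0.09,-0.19,0.1],[0,0,0]],[0.045,[-0.09,-0.23,0.1],[0,0,0]],[0.045,[-0.09,-0.25,0.1],[0,0,0]]])

```text
time: 8.75
ee_pos: [0.5131, -0.1993, 0.2352]
ee_rot: [-3.14, -0.003, -1.9]
ft_force: [0.6, 0.7, -0.5]
opening: 0.0451
```

```bash
python3 est.py; python3 - <<'E'
from h import *
f=vision.grab_frame("scene"); crop(f,"sc6.png",190,100,330,240,4)
f=vision.grab_frame("wrist"); cv2.imwrite("pics/w6.png",f["img"][:,:,::-1])
f=vision.grab_frame("top"); crop(f,"top6.png",250,150,430,300,4)
E
```

```text
8.75 [ 0.5131 -0.1993  0.2352] [-3.14e+00 -3.00e-03 -1.90e+00] open 0.0451
-y 0.13479538659975157 x -0.001897678715949272 z 0.16622075492292576 F(-y,x,z) -0.8215939304997676 0.36024546221931203 -0.5380282122249426 r,a 0.21400732607956166 0.8894189712181892
```

View pics/w6.png

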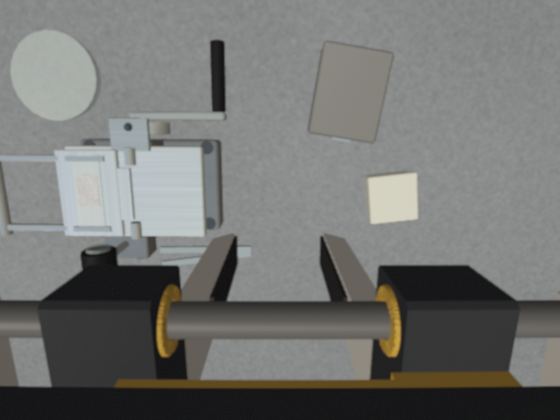

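View pics/sc6.png

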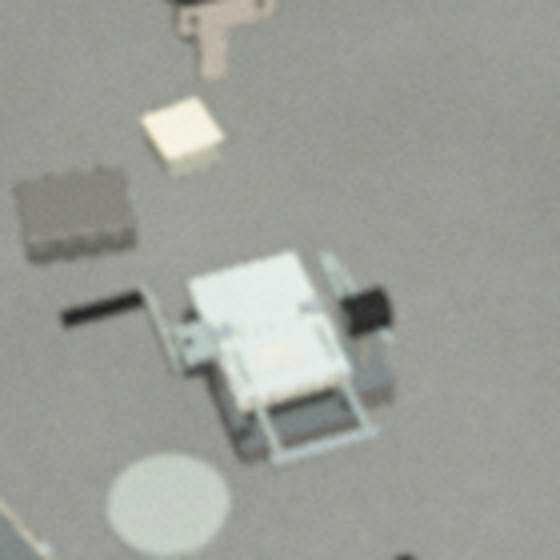

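View pics/top6.png

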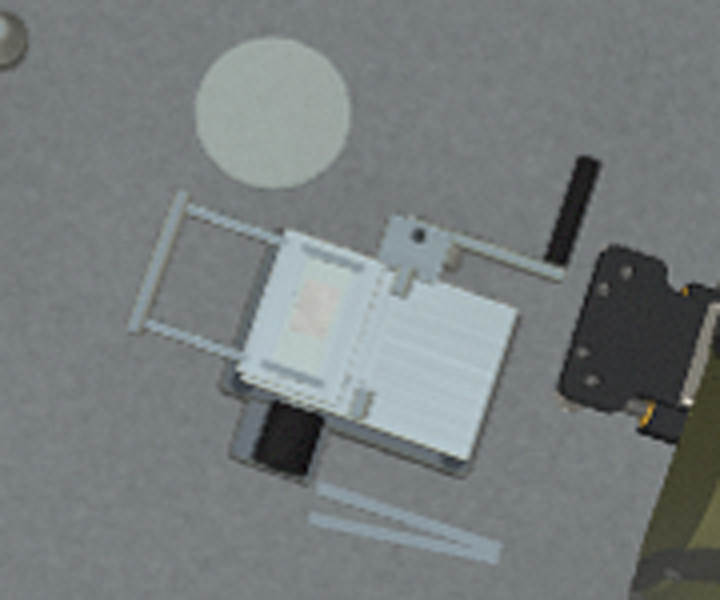

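The frame is over on the +y half with the slide up. I'll check the residual angle from bar triangulation, and re-measure the handle too.

```bash
python3 - <<'E'
from h import *
f=vision.grab_frame("top"); g=vision.grab_frame("scene"); w=vision.grab_frame("wrist"); st=bot.state()
wi=w["img"]; crop(w,"w6c.png",0,20,260,270,3)
from scipy.optimize import least_squares
T=lambda x,y:(250+x/4,150+y/4); S=lambda x,y:(190+x/4,100+y/4)
def tri(o):
    r=lambda X: np.concatenate([proj(ff,X,s)-uv for ff,uv,s in o]); q=least_squares(r,[.6,0,.1]); return q.x,q.fun.reshape(-1,2)
for n,o in {'bar+':[(f,T(183,197),None),(g,S(276,458),None),(w,(1,158),st)],'bar-':[(f,T(135,326),None),(g,S(374,432),None),(w,(4,233),st)],
 'hand+':[(f,T(588,159),None),(g,S(66,319),None),(w,(217,42),st)],'hand-':[(f,T(556,264),None),(g,S(142,298),None),(w,(219,110),st)]}.items():
    X,e=tri(o); print(n,X.round(4)); print(e.round(1))
E
```

```text
bar+ [0.6354 0.0404 0.0732]
[[-0.6  1.9]
 [ 0.5 -0.7]
 [-0.1 -1. ]]
bar- [0.5676 0.0687 0.0793]
[[-1.4 -0.5]
 [ 0.1 -1.5]
 [ 0.3 -0.2]]
hand+ [ 0.6687 -0.1888  0.0499]
[[-1.1 -0.6]
 [-0.7 -0.7]
 [ 0.3  0.2]]
hand- [ 0.6099 -0.1687  0.0492]
[[-1.5 -1.3]
 [-0.6 -0.8]
 [ 0.6  0.4]]
```

View pics/w6c.png

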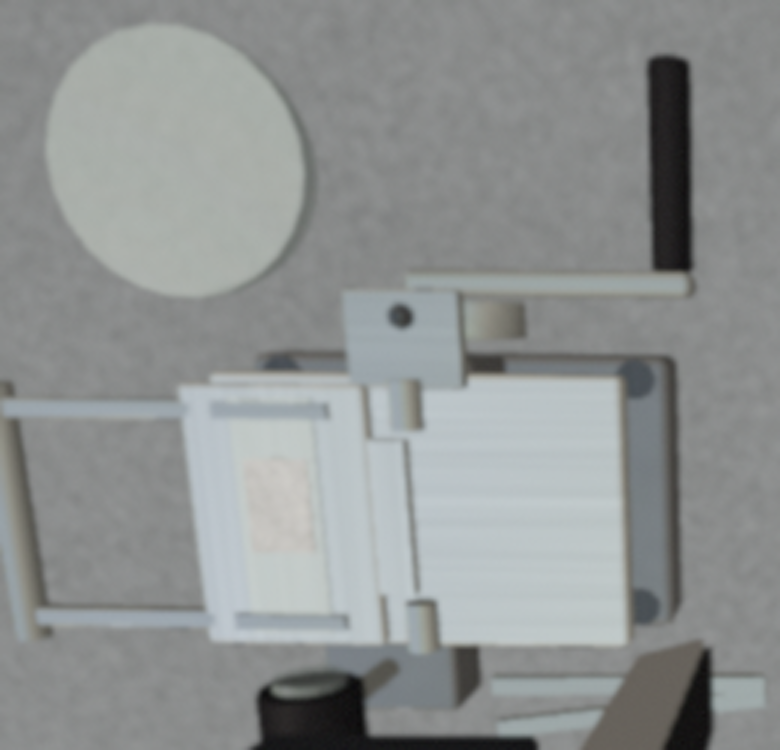

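The bar is at its stop (it took 15 N, against about 1 N of hinge friction) and triangulates to the flat height. Next is the handle.

>>> drive_tool(series=[[0.045,[0.04,0.006,0],[0,0,0]],[0.045,[0.08,0.012,0],[0,0,0]],[0.045,[0.115,0.018,-0.01],[0,0,0]],[0.045,[0.126,0.019,-0.04],[0,0,0]],[0.045,[0.126,0.019,-0.07],[0,0,0]],[0.045,[0.126,0.019,-0.1],[0,0,0]],[0.045,[0.126,0.019,-0.115],[0,0,0]],[0.045,[0.126,0.019,-0.115],[0,0,0]]])

```text
time: 9.85
ee_pos: [0.6392, -0.1756, 0.1184]
ee_rot: [3.139, -0.003, -1.896]
ft_force: [-0.3, 0.2, 0.5]
opening: 0.0453
```

```bash
python3 est.py; python3 - <<'E'
from h import *
s=bot.state()
f=vision.grab_frame("wrist"); cv2.imwrite("pics/w7.png",f["img"][:,:,::-1])
for X in ([.639,-.180,.045],[.6377,-.1843,.045]): print(proj(f,X,s))
E
```

```text
9.85 [ 0.6392 -0.1756  0.1184] [ 3.139e+00 -3.000e-03 -1.896e+00] open 0.0453
-y 0.07124992488442555 x 0.10959282683628802 z 0.049449526460450255 F(-y,x,z) -0.12436639488867614 -0.3815373001351119 0.47471650208636706 r,a 0.08672835443613036 0.6067074473856666
[282.8924721  219.71482832]
[289.17027702 219.51571093]
```

View pics/w7.png

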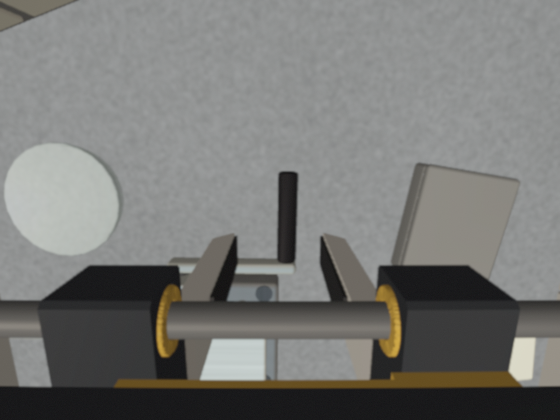

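The handle is at column 287, rows 172-262, between the fingers, and the slide box is well clear. Descend and grip.

>>> drive_tool(series=[[0.045,[-0.001,-0.006,-0.02],[0,0,0]],[0.045,[-0.001,-0.006,-0.04],[0,0,0]],[0.045,[-0.001,-0.006,-0.06],[0,0,0]],[0.045,[-0.001,-0.006,-0.075],[0,0,0]],[0.045,[-0.001,-0.006,-0.078],[0,0,0]],[0.045,[-0.001,-0.006,-0.078],[0,0,0]],[0.045,[-0.001,-0.006,-0.078],[0,0,0]],[0.045,[-0.001,-0.006,-0.078],[0,0,0]]])

```text
time: 10.7
ee_pos: [0.6395, -0.1822, 0.0437]
ee_rot: [-3.139, -0.003, -1.896]
ft_force: [-1.2, 0.1, -0.2]
opening: 0.0452
```

>>> drive_tool(series=[[0,[0,0,0],[0,0,0]],[0,[0,0,0],[0,0,0]],[0,[0,0,0],[0,0,0]],[0,[0,0,0],[0,0,0]],[0,[0,0,0],[0,0,0]],[0,[0,0,0],[0,0,0]],[0,[0,0,0],[0,0,0]],[0,[0,0,0],[0,0,0]]], grip_force=25)

```text
time: 11.5
ee_pos: [0.6394, -0.1823, 0.0437]
ee_rot: [-3.139, -0.003, -1.896]
ft_force: [-0.5, -1.6, 0.4]
opening: 0.0132
```

```bash
python3 est.py;python3 arc.py .08 0 .5; python3 - <<'E'
from h import *
f=vision.grab_frame("wrist"); cv2.imwrite("pics/w8.png",f["img"][:,:,::-1])
E
```

```text
11.5 [ 0.6394 -0.1823  0.0437] [-3.139e+00 -3.000e-03 -1.896e+00] open 0.0132
-y 0.07755848380149215 x 0.11199611313242233 z -0.02528744663886042 F(-y,x,z) 1.6567468633350477 0.015837534551513027 0.40092903548696207 r,a 0.08157679429285962 -0.3151755024975784
[0.0001, 0.0001, np.float64(0.005)]
[0.0002, 0.0006, np.float64(0.01)]
[0.0005, 0.0013, np.float64(0.0149)]
[0.0008, 0.0024, np.float64(0.0198)]
[0.0013, 0.0037, np.float64(0.0246)]
[0.0018, 0.0053, np.float64(0.0293)]
[0.0025, 0.0071, np.float64(0.0339)]
[0.0032, 0.0093, np.float64(0.0384)]
```

View pics/w8.png

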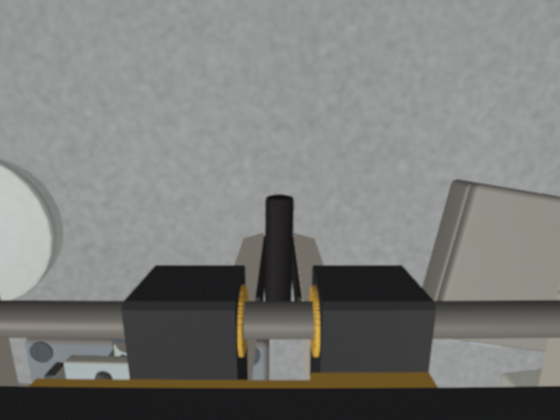

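>>> drive_tool(series=[[0,[0,0,0.005],[0,0,0]],[0,[0,0.0005,0.01],[0,0,0]],[0,[0.0005,0.0015,0.015],[0,0,0]],[0,[0.001,0.0025,0.02],[0,0,0]],[0,[0.0015,0.0035,0.0245],[0,0,0]],[0,[0.002,0.0055,0.0295],[0,0,0]],[0,[0.0025,0.007,0.034],[0,0,0]],[0,[0.003,0.0095,0.0385],[0,0,0]]])

```text
time: 12.35
ee_pos: [0.6422, -0.1741, 0.083]
ee_rot: [-3.139, -0.005, -1.897]
ft_force: [-0.3, -12.5, -1.6]
opening: 0.0134
```

```bash
cat > est2.py <<'E'
from h import *
s=bot.state(); p=s["ee_pos"]; yaw=-.332; v=np.array([-np.sin(yaw),np.cos(yaw)]); F=s["ft_force"]
d=p-np.array([.6394,-.1823,.0437]); t=d[:2]@v
print(s["time"],p.round(4),"y",t,"z",d[2],"x",d[:2]@[np.cos(yaw),np.sin(yaw)],"r",np.hypot(.08-t,d[2]),"a",np.arctan2(d[2],.08-t),"F(y,z)",F[:2]@v,F,"open",s["opening"])
E
python3 est2.py; python3 arc.py .08 .5 1.1
```

```text
12.35 [ 0.6422 -0.1741  0.083 ] y 0.008668102585381216 z 0.03925302322049022 x -4.331866211849669e-06 r 0.08141891316345388 a 0.5030636092108477 F(y,z) -11.939105920866716 [ -0.3282436  -12.51556544  -1.633467  ] open 0.013429212828779315
[0.001, 0.0029, np.float64(0.0052)]
[0.0021, 0.0062, np.float64(0.0101)]
[0.0034, 0.0098, np.float64(0.0147)]
[0.0047, 0.0137, np.float64(0.019)]
[0.0062, 0.0179, np.float64(0.023)]
[0.0077, 0.0224, np.float64(0.0267)]
[0.0093, 0.0271, np.float64(0.03)]
[0.0111, 0.0321, np.float64(0.0329)]
```

>>> drive_tool(series=[[0,[0.0005,0.002,0.0055],[0,0,0]],[0,[0.0015,0.005,0.0105],[0,0,0]],[0,[0.003,0.009,0.015],[0,0,0]],[0,[0.0045,0.0125,0.0195],[0,0,0]],[0,[0.006,0.017,0.0235],[0,0,0]],[0,[0.0075,0.0215,0.027],[0,0,0]],[0,[0.009,0.0265,0.0305],[0,0,0]],[0,[0.0105,0.0315,0.0335],[0,0,0]]])

```text
time: 13.15
ee_pos: [0.6527, -0.1451, 0.1193]
ee_rot: [-3.136, -0.009, -1.898]
ft_force: [-8.3, -15.8, 13.6]
opening: 0.0132
```

```bash
python3 est2.py; python3 arc.py .08 1.1 1.5708
```

```text
13.15 [ 0.6527 -0.1451  0.1193] y 0.03946297094945592 z 0.07562270008390504 x 0.00046089884746137056 r 0.0858023513210734 a 1.0787316694519125 F(y,z) -17.609111884659416 [ -8.32814684 -15.75502654  13.61122967] open 0.013161469980585955
[0.0014, 0.004, np.float64(0.002)]
[0.0028, 0.0082, np.float64(0.0038)]
[0.0043, 0.0124, np.float64(0.0053)]
[0.0057, 0.0167, np.float64(0.0065)]
[0.0072, 0.021, np.float64(0.0075)]
[0.0088, 0.0254, np.float64(0.0081)]
[0.0103, 0.0299, np.float64(0.0086)]
[0.0118, 0.0343, np.float64(0.0087)]
```

Forces are higher than expected, so I'll look before going on.

```bash
python3 - <<'E'
from h import *
f=vision.grab_frame("scene"); crop(f,"sc9.png",190,100,330,240,4)
f=vision.grab_frame("wrist"); cv2.imwrite("pics/w9.png",f["img"][:,:,::-1])
E
python3 est2.py
```

```text
13.25 [ 0.6529 -0.1445  0.1198] y 0.04012866986345523 z 0.07610675997653694 x 0.0004952380007311017 r 0.08591834426351307 a 1.088222362334026 F(y,z) -15.43238562889058 [ -8.23733504 -13.48387687  14.11958773] open 0.013131830885853409
```

View pics/sc9.png

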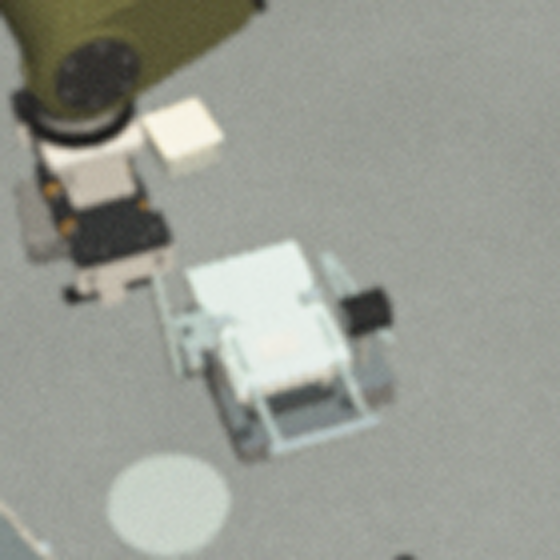

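View pics/w9.png

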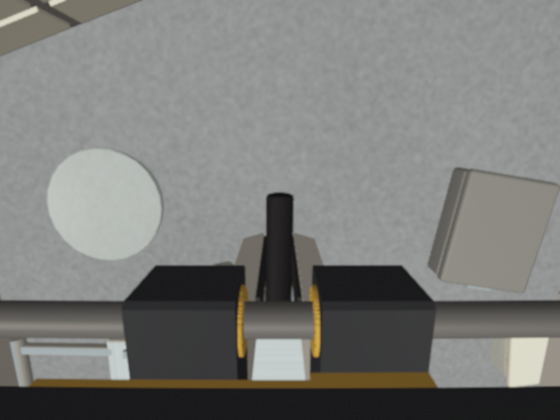

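The fingers have crept up the handle as it rolled on the pad, which explains the radius excess of about 5 mm. The lateral position still gives the crank angle (about 1.06 rad). I'll continue to the top.

>>> drive_tool(series=[[0,[0.002,0.006,0.003],[0,0,0]],[0,[0.0035,0.0105,0.0045],[0,0,0]],[0,[0.005,0.0155,0.006],[0,0,0]],[0,[0.007,0.02,0.0075],[0,0,0]],[0,[0.0085,0.025,0.0085],[0,0,0]],[0,[0.0105,0.03,0.009],[0,0,0]],[0,[0.012,0.035,0.0095],[0,0,0]],[0,[0.013,0.039,0.0095],[0,0,0]]], grip_force=25)

```text
time: 14.05
ee_pos: [0.6668, -0.1064, 0.1316]
ee_rot: [-3.131, -0.009, -1.898]
ft_force: [0.3, -7.7, 2.0]
opening: 0.0132
```

```bash
python3 est2.py
```

```text
14.05 [ 0.6668 -0.1064  0.1316] y 0.08070095397073361 z 0.08789117311216522 x 0.001162572795236144 r 0.08789396820886905 a 1.5787714064892917 F(y,z) -7.19249420016177 [ 0.3014643  -7.71187929  1.96521126] open 0.013183344212480592
```

>>> drive_tool(series=[[0,[0,0,0],[0,0,0]],[0,[0,0,0],[0,0,0]],[0,[0,0,0],[0,0,0]],[0,[0,0,0],[0,0,0]],[0,[0,0,0],[0,0,0]],[0,[0,0,0],[0,0,0]],[0,[0,0,0],[0,0,0]],[0,[0,0,0],[0,0,0]]])

```text
time: 14.85
ee_pos: [0.6667, -0.1066, 0.1317]
ee_rot: [-3.131, -0.01, -1.898]
ft_force: [1.1, -5.5, -4.5]
opening: 0.0136
```

```bash
python3 est2.py;  python3 - <<'E'
from h import *
f=vision.grab_frame("scene"); crop(f,"sc10.png",190,100,330,240,4)
f=vision.grab_frame("wrist"); cv2.imwrite("pics/w10.png",f["img"][:,:,::-1])
f=vision.grab_frame("top"); crop(f,"top10.png",250,150,430,300,4)
E
```

```text
14.85 [ 0.6667 -0.1066  0.1317] y 0.08048512669921754 z 0.087985453970452 x 0.0010911071124465206 r 0.08798679138541661 a 1.5763099857157183 F(y,z) -4.81170610479231 [ 1.11639274 -5.474528   -4.52742784] open 0.01359515946412247
```

View pics/sc10.png

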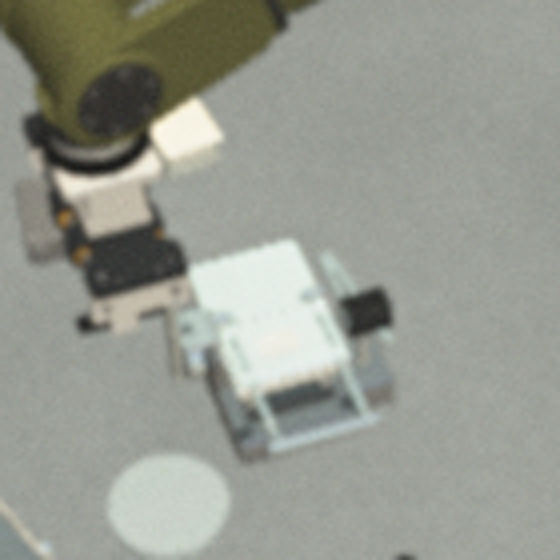

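View pics/w10.png

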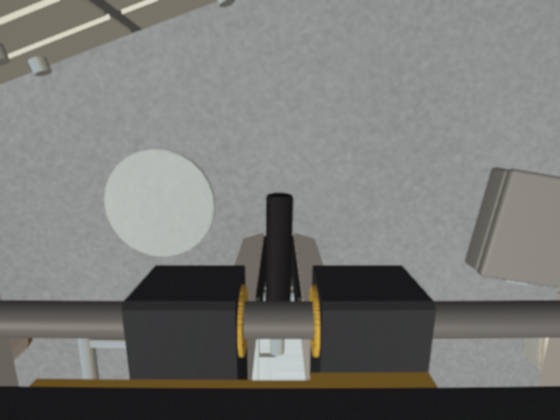

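View pics/top10.png

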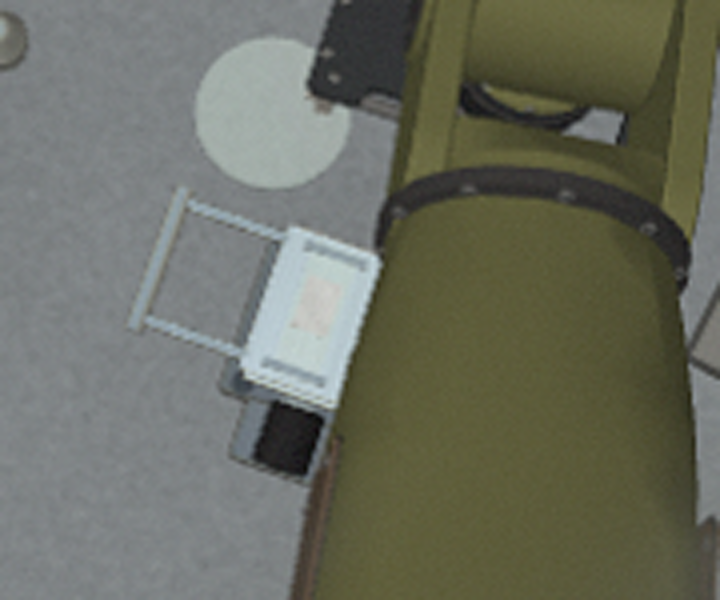

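```bash
python3 - <<'E'
from h import *
f=vision.grab_frame("scene")
c=np.array([.5588+.0015,-.0725+.0043]); yaw=-.332
R2=np.array([[np.cos(yaw),-np.sin(yaw)],[np.sin(yaw),np.cos(yaw)]])
x0,y0,k=215,155,12
im=cv2.resize(f["img"][y0:y0+45,x0:x0+45,::-1],None,fx=k,fy=k,interpolation=cv2.INTER_CUBIC)
for b,col in ((1.4,(255,0,0)),(1.571,(0,255,0)),(1.74,(0,0,255))):
  for r in (0,.02,.04,.06,.08):
    P=np.array([*(c+R2@[.078,-r*np.cos(b)]),.045+r*np.sin(b)]); u=proj(f,P); cv2.circle(im,tuple(int(v) for v in (u-[x0,y0]+.5)*k),3,col,-1)
cv2.imwrite("pics/sc11.png",im)
E
python3 est2.py
```

```text
15.05 [ 0.6667 -0.1066  0.1317] y 0.08047179840550349 z 0.08798972708563031 x 0.001120585617797383 r 0.0879909919613317 a 1.5761582468700084 F(y,z) -5.020858510488126 [ 0.23141772 -5.39065652 -4.07056966] open 0.013015849976110959
```

View pics/sc11.png

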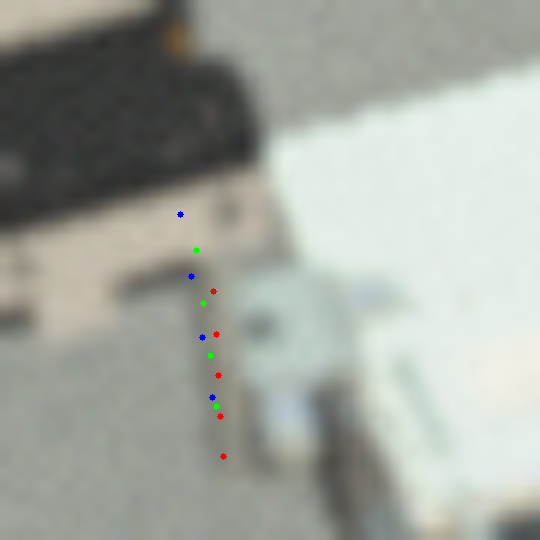

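The arm edge gives an independent angle check, so I'll fit it numerically.

```bash
python3 - <<'E'
from h import *
fs=[vision.grab_frame("scene")["img"].astype(float) for _ in range(6)]; f=vision.grab_frame("scene")
im=np.mean(fs,0)
for ch in (0,2): 
    print(ch); 
    for y in range(178,195): print(y,im[y,226:240,ch].round().astype(int))
c=np.array([.5588+.0015,-.0725+.0043]); yaw=-.332
R2=np.array([[np.cos(yaw),-np.sin(yaw)],[np.sin(yaw),np.cos(yaw)]])
for b in (1.4,1.5,1.571,1.65,1.74):
  out=[]
  for X in (.070,.078):
   for s in (-.008,.008):
    l=[proj(f,np.array([*(c+R2@[X,-r*np.cos(b)+s*np.sin(b)]),.045+r*np.sin(b)+s*np.cos(b)])) for r in (0,.05)]
    m=(l[1][0]-l[0][0])/(l[1][1]-l[0][1]); out.append((round(l[0][0]+m*(186-l[0][1]),1),round(m,3)))
  print(b,out)
print(proj(f,np.array([*(c+R2@[.078,-.008]),.045])),proj(f,np.array([*(c+R2@[.078,-.008]),.045-.008])))
E
```

```text
0
178 [117 109 107 109 112 118 141 159 165 168 174 182 186 185]
179 [122 126 132 140 134 126 139 159 168 176 182 188 190 188]
180 [150 153 156 155 146 130 137 157 164 170 172 177 185 188]
181 [160 160 160 158 148 133 138 155 161 152 142 153 174 187]
182 [157 158 158 158 148 134 140 155 156 142 130 142 170 185]
183 [156 158 157 158 151 138 138 152 158 156 152 160 176 186]
184 [154 156 157 157 153 139 135 147 161 168 174 180 184 186]
185 [155 156 156 156 152 138 130 144 156 170 180 184 185 186]
186 [156 153 154 156 153 142 130 140 153 158 171 180 182 178]
187 [156 154 156 155 155 145 129 138 148 146 155 170 178 174]
188 [154 154 155 156 155 146 134 137 145 138 144 167 178 172]
189 [154 154 153 154 155 147 133 138 144 136 138 163 181 178]
190 [154 153 154 154 152 147 133 136 144 132 130 159 182 182]
191 [153 153 153 154 152 146 134 133 142 131 123 151 176 183]
192 [154 153 154 154 152 146 134 132 140 131 119 140 164 175]
193 [156 154 153 153 153 148 140 132 142 137 120 125 146 156]
194 [156 153 154 154 153 151 146 142 148 145 134 132 140 144]
2
178 [106 101 100 106 107 109 128 147 160 1
[... 1194 characters left out ...]
234.2), np.float64(0.146)), (np.float64(235.3), np.float64(0.144)), (np.float64(231.6), np.float64(0.151)), (np.float64(232.7), np.float64(0.149))]
1.571 [(np.float64(234.3), np.float64(0.123)), (np.float64(235.5), np.float64(0.121)), (np.float64(231.7), np.float64(0.129)), (np.float64(232.8), np.float64(0.127))]
1.65 [(np.float64(234.4), np.float64(0.094)), (np.float64(235.7), np.float64(0.09)), (np.float64(231.8), np.float64(0.101)), (np.float64(233.1), np.float64(0.097))]
1.74 [(np.float64(234.6), np.float64(0.051)), (np.float64(236.0), np.float64(0.047)), (np.float64(232.0), np.float64(0.06)), (np.float64(233.4), np.float64(0.055))]
[232.31699793 190.6265087 ] [232.53005552 192.27094045]
```

The arm's edge slope (about 0.12 px/px, model 0.127 at vertical) agrees with a crank standing straight up. The wrist position gives 1.576 rad and the hold is steady. Handing in.

```bash
python3 -c "
from workcell import workorder
print(workorder.finish_job())"
```

```text
the job is handed in; nothing more can be done
None
```

The specimen frame is flipped right over onto the +y half of the stage with the glass slide up, and released. The crank is held straight up in the gripper at 25 N. I handed the job in at about 15 s.

**Frame:** In the views after letting go it lay on the +y half with the slide up. While I still held it, it pressed back at the end stop with about 15 N, far above the hinge friction. The bar's height triangulated to about 76 mm, against 74 mm for lying flat, which is within the few millimetres the cameras can resolve.

**Crank:** The wrist travelled 80.5 mm sideways from the rest position, against 80 mm ideal, giving an angle of about 1.576 rad. The slope of the crank arm's edge in the scene picture agrees with vertical, but only to about ±0.1 rad. The last reading before hand-in showed about 5 N of spring push and no drift.

**Didn't go as expected:**
- **Finger creep:** the fingers crept about 8 mm up the handle as it rolled between the pads, so the wrist height could not confirm the angle. By my estimate the handle is still on the pads, about 7 mm from the tips.
- **Force peaks:** the wrist force readings I took peaked at about 20–25 N during the swings.

**Other things on the bench:** no move came near them. The dish, slide box and cover box looked undisturbed. I did not measure any of the bystanders again at the end, and the last pictures did not show all of them.

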